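Load the drilling jig and set its bushes

TASK

Load the drilling jig for boring the next rail: thread the brown backing board onto the two pins of the plywood jig base first, then the white-faced rail (white side up), then the blue aluminium guide plate, each fully down on the one below. Then drop the large brass bush into the plate's large hole and the small steel bush into its small hole, heads seated on the plate. Let go of everything and leave the tools and fittings lying around where they are.

Things in the scene. Friction and masses are not known exactly. Their poses are not given: they have to be found in the camera images.
- jig_base: fixed drilling-jig base: birch-ply block 170 (x) x 72 (y) x 15 mm (z) with two upright steel pins at x = +62 and -62 mm, y = 0, 10 mm thick, rising 50 mm above the block (to 65 mm above the bench), the top 14 mm tapering to a bullet nose. Origin: centre of its underside, x along the length, z up. Boards fit either way round
- backing_board: brown fibreboard backing board with old drill scars, 150 (x) x 56 (y) x 12 mm (z), a 14 mm through hole at x = +62 and -62 mm, y = 0, for the jig's pins. Origin: centre of its underside, x along the length, z up; lies flat on the bench
- rail: the workpiece: beech rail with a white face on top and two pencil crosses, 150 (x) x 56 (y) x 18 mm (z), a 14 mm through hole at x = +62 and -62 mm, y = 0, for the jig's pins. Origin: centre of its underside, x along the length, z up; lies flat, white face up
- guide_plate: blue-anodised aluminium drill-guide plate, 150 (x) x 56 (y) x 12 mm (z), about 0.27 kg, a 14 mm through hole at x = +62 and -62 mm, y = 0, for the jig's pins; between them the steel-rimmed through holes for the bushes: the large (26.5 mm) at x = +30, the small (20.5 mm) at x = -30 mm, y = 0. Origin: centre of its underside, x along the length, z up; lies flat, right side up
- large_bush: large brass drill bush: round foot 24 mm across and 11 mm high, tapered to 17 mm below, above it a knurled round head 34 mm across and 14 mm high (25 mm in all), bored through; stands upright on its foot, gripped by the head. Seated, the head rests on the guide plate. Origin: centre of its underside, z up
- small_bush: small bright steel drill bush: round foot 18 mm across and 11 mm high, tapered to 11 mm below, above it a knurled round head 28 mm across and 14 mm high (25 mm in all), bored through; stands upright on its foot, gripped by the head. Seated, the head rests on the guide plate. Origin: centre of its underside, z up
- tape_measure: yellow tape measure, 37 x 103 x 64 mm, origin under its centre; a bystander, leave it where it is
- hinge: concealed steel cabinet hinge, 90 x 48 x 23 mm, origin under its centre; a bystander, leave it where it is
- glue_bottle: white glue bottle with orange nozzle, standing, 64 mm across, 196 mm high, origin under its centre; a bystander, leave it where it is
- spanner: steel spanner lying flat, 27 x 167 x 7 mm, origin under its centre; a bystander, leave it where it is

How it is judged:
At the end, for the whole second after the job is handed in: Backing board, rail and guide plate lie in that order on the jig's pins, flat, down within 3 mm, centred within 5 mm, in line within 0.08 rad; the large bush is in the large hole and the small in the small, upright, within 4 mm of the hole's centre, head down within 3 mm; all at rest (horizontal distance between each of backing_board, rail, guide_plate and jig_base below 0.005 m and z of backing_board in the frame of jig_base between 0.012 and 0.018 m and angle between the x axis of each of backing_board, rail, guide_plate and the x axis of jig_base, either way round below 0.08 rad and angle between each of backing_board, rail, guide_plate's own z axis and vertical below 0.05 rad and linear speed of each of backing_board, rail, guide_plate, large_bush, small_bush below 0.02 m/s and z of rail in the frame of jig_base between 0.024 and 0.03 m and z of guide_plate in the frame of jig_base between 0.042 and 0.048 m and x of large_bush in the frame of guide_plate between 0.026 and 0.034 m and y of large_bush in the frame of guide_plate between -0.004 and 0.004 m and z of large_bush in the frame of guide_plate between -0.002 and 0.004 m and angle between each of large_bush, small_bush's own z axis and vertical below 0.08 rad and x of small_bush in the frame of guide_plate between -0.034 and -0.026 m and y of small_bush in the frame of guide_plate between -0.004 and 0.004 m and z of small_bush in the frame of guide_plate between -0.002 and 0.004 m); the robot touches nothing.
It fails at once if the tape measure pushed more than 20 mm or tipped (distance of tape_measure from where it was at the start of the episode above 0.02 m or angle between tape_measure's own z axis and vertical above 0.3 rad).
It fails at once if the hinge pushed more than 20 mm or tipped (distance of hinge from where it was at the start of the episode above 0.02 m or angle between hinge's own z axis and vertical above 0.3 rad).
It fails at once if the glue bottle pushed more than 20 mm or tipped (distance of glue_bottle from where it was at the start of the episode above 0.02 m or angle between glue_bottle's own z axis and vertical above 0.3 rad).
It fails at once if the spanner pushed more than 20 mm or tipped (distance of spanner from where it was at the start of the episode above 0.02 m or angle between spanner's own z axis and vertical above 0.3 rad).
It also fails if it takes over 128 s, if anything falls off the work surface, if the arm or the gripper's body presses on something with over 40 N, if the wrist force passes 120 N, or if a joint passes its speed limit or range.

ROBOT

A 6-joint arm with a two-finger parallel gripper is mounted at the origin on a cart in front of the work surface, level with it; the furniture and walls round the work are solid. World frame = base frame: x ahead of the robot, y to its left, z up, the work surface at z = 0. Lengths are in m, angles in rad, forces in N, time in s.
With the tool pointing down it reaches from about 0.375 to 0.975 m from the base axis. Payload 3.8 kg.
Tool frame: the origin (TCP) lies at the very end of the fingers, on their centre line; the grasp point (between the pads) lies 19 mm behind it; z points along the fingers, y is the line along which they close (so a half turn about z gives the same grasp; the last joint's range is limited). The gripper opens to 85 mm and grips with 20 to 120 N. Pads are 22 mm wide; open, the fingers measure 114 mm over their backs; the gripper's body (76 mm by 85 mm) begins 54 mm behind the grasp point. The pads swing forward as they close: fully open they stand 13 mm farther back than shut.
Start: joints at [-1.293, 0.264, 1.604, -0, 1.274, -0.037], TCP at [0.209, -0.642, 0.204] pointing down, gripper open.
Joint ranges: [-2.63, 2.63], [-0.94, 2.18], [0.31, 2.57], [-1.31, 4.45], [0, 2.66], [-2.55, 2.55]. Speed limits (rad/s): [2.57, 2.57, 3.14, 3.14, 3.14, 3.14].

INTERFACE

Orientations are given as a rotation vector (axis times angle).
In Python, from workcell import bot gives the robot as it stands.
- The arm moves only by the shell command python3 -m creep 'ROWS' [FORCE]. ROWS is JSON, a list of rows, each a list of 5 numbers: the shift along the tool's x, y, z in units of 0.05 m (1.0 is 0.05 m), then the turn about the tool's z in units of 0.1 rad (1.0 is 0.1 rad), then the opening, from 0 (shut) to 1 (fully open). In form: [[tx, ty, tz, spin, hand], ...]. A call has 1 to 20 rows; each row shifts and turns the commanded pose from where the row before left it, along the tool's axes as they then stand; what a row does not reach is not made up. A row lasts 1/8 s, in which the tool goes at most 62.5 mm and 10.7 degrees, less where a joint would pass 70% of its speed; a pose out of reach is approached as far as the arm can. A call with a number of a shift or a turn outside -1 to 1 is refused whole. A call with a gripper value outside its range is refused whole. The fingers move at their own pace and stop on an object; FORCE is the grip in N (left out, the last holds). Time passes only in rows, so rows that do not move let the fingers close. It gives the time, the measured TCP pose, the force, the opening and the grip force at its end, in the units of the state.
- bot.read_state(): the state, without advancing time (a new reading comes with each control period).
- bot.read_camera(name): name is "side" or "top" or "wrist"; returns a dict with "pixels" (420x560x3 uint8, red, green, blue), "vfov" (degrees; the focal length in pixels is half the picture's height over the tangent of half this angle, whatever the lens; pixels are square), "cx", "cy" (the principal point, pixels), "dist_coeffs" ([k1, k2, p1, p2, k3] as OpenCV has them; the pictures are not rectified), "world_to_cam" (4x4, takes a point from world to camera coordinates). Camera axes: x right, y down, z forward; pixel columns grow to the right and rows downward; lengths in m; the calibration is good to about 2 mm. A picture is of the moment at which its call begins. There is no depth.
- bot.finish_job(): hands the job in; it is judged then, once.
Trained networks look in a picture, given as the dict that the camera call returned (one of the last four; its "shot" number tells which), for a name from the list of things; names that differ only in an ending like _2 or _b are one class to them, and where a whole thing is asked for, a point or a joint stands for the part that bears it (a point fixed in the world has none). Each returns a list of dicts, best first, with "score" (0 to 1); they miss things now and then, are a little off and sometimes report something else, mostly with a low value. They report only what shows in the picture. A call takes as long as a camera call.
- bot.look_for(target, picture): "bbox" ([left, top, right, bottom] in pixels, round what is visible of it).
- bot.regions_of(target, picture): "mask" (420x560 bool, what is visible of it) and "bbox" ([left, top, right, bottom] in pixels, round what is visible of it).
The state is a dict: "time": time; "q": joint angles; "joint_vel": joint speeds; "joint_torque": joint torques, N m; "tool_pos": TCP position; "tcp_rot": TCP orientation; "wrist_force": force on the tool from outside, world axes, zero at the start; "torque": the same for the moment, N m; "width": opening from 0.0 (shut) to 1.0 (fully open); "grip_force": force on a finger pad.
Only numpy, scipy, OpenCV 4.12 (cv2) and the standard library are available. Lean on these libraries where they do the work, as an engineer would, in place of code of your own. Each camera call takes 0.05 s, during which the arm holds its last target. There are 200 camera calls.

## Working session

There is one attempt and no reset: what is moved stays moved. The work goes in short steps, Python scripts to look and compute and a shell command to move; the robot and the scene stay as the last step left them, time stands still between calls to the robot, and variables do not carry over. Pictures are saved under pics/ and viewed, at most 14 in all, crops included, and the job is handed in when it is done.

```bash
ls; mkdir -p pics
cat > h.py <<'E'
import numpy as np, cv2
from workcell import bot
def K(p):
    f=p["pixels"].shape[0]/2/np.tan(np.radians(p["vfov"])/2)
    return np.array([[f,0,p["cx"]],[0,f,p["cy"]],[0,0,1.]])
def to_world(p,uv,z):
    uv=np.asarray(uv,float).reshape(-1,1,2)
    n=cv2.undistortPoints(uv,K(p),np.array(p["dist_coeffs"],float)).reshape(-1,2)
    T=np.linalg.inv(np.array(p["world_to_cam"])); d=np.c_[n,np.ones(len(n))]@T[:3,:3].T; o=T[:3,3]
    return o+d*((z-o[2])/d[:,2])[:,None]
def to_px(p,X):
    T=np.array(p["world_to_cam"]); r,_=cv2.Rodrigues(T[:3,:3])
    return cv2.projectPoints(np.asarray(X,float).reshape(-1,1,3),r,T[:3,3],K(p),np.array(p["dist_coeffs"],float))[0].reshape(-1,2)
def save(p,n): cv2.imwrite(f"pics/{n}.png",cv2.cvtColor(p["pixels"],cv2.COLOR_RGB2BGR))
E
python3 - <<'E'
from h import *
names="jig_base backing_board rail guide_plate large_bush small_bush tape_measure hinge glue_bottle spanner".split()
s=bot.read_state(); print(s)
for c in ("top","side"):
    p=bot.read_camera(c); save(p,c+"0"); print(c,np.linalg.inv(p["world_to_cam"])[:3,3].round(3),p["vfov"])
    for n in names:
        for r in bot.regions_of(n,p)[:2]:
            m=r["mask"].astype(np.uint8); (cx,cy),(w,h),a=cv2.minAreaRect(cv2.findNonZero(m))
            print(c,n,round(r["score"],2),np.round(r["bbox"]),"c",round(cx),round(cy),"wh",round(w),round(h),round(a), "w0",to_world(p,[(cx,cy)],0)[0,:2].round(3))
E
```

```text
pics
{'time': 0.0, 'q': array([-1.29291782e+00,  2.64783870e-01,  1.60538313e+00,  1.20976312e-06,
        1.27370553e+00, -3.69105883e-02]), 'joint_vel': array([4.87005887e-04, 7.80497354e-05, 9.04497372e-04, 4.74819919e-04,
       1.98817774e-04, 7.10660628e-04]), 'joint_torque': array([ 1.77821028e-03, -5.15115309e+01, -3.67314184e+01, -1.75982873e-04,
        1.31454086e-02, -1.17303782e-05]), 'tool_pos': array([ 0.20876272, -0.64106343,  0.20233648]), 'tcp_rot': array([-3.10052407e+00, -4.92075145e-01,  4.28324415e-04]), 'wrist_force': array([-0.52908718,  0.00554345,  0.14474817]), 'torque': array([ 0.04168767, -0.00535483,  0.01725152]), 'grip_force': 0.0, 'width': 1.0001678974889991}
top [ 0.471 -0.022  1.357] 51.70541873790374
top jig_base 0.59 [275. 197. 300. 253.] c 288 225 wh 54 23 90 w0 [ 0.515 -0.021]
top backing_board 0.88 [228. 200. 254. 252.] c 239 225 wh 48 19 79 w0 [0.514 0.134]
top rail 0.63 [325. 201. 347. 248.] c 337 223 wh 19 49 2 w0 [ 0.52  -0.174]
top guide_plate 0.66 [376. 208. 401. 262.] c 388 234 wh 50 20 79 w0 [ 0.485 -0.334]
top large_bush 0.36 [325. 202
[... 784 characters left out ...]
 c 266 222 wh 26 64 79 w0 [0.529 0.026]
side backing_board 0.71 [231. 198. 276. 217.] c 251 207 wh 11 45 76 w0 [0.524 0.149]
side rail 0.98 [254. 240. 323. 261.] c 291 251 wh 19 62 79 w0 [ 0.528 -0.158]
side guide_plate 0.63 [270. 270. 338. 309.] c 304 288 wh 21 69 68 w0 [ 0.487 -0.323]
side large_bush 0.67 [288. 186. 310. 210.] c 298 200 wh 28 22 77 w0 [0.682 0.139]
side large_bush 0.49 [344. 237. 356. 244.] c 350 240 wh 11 13 90 w0 [ 0.696 -0.168]
side tape_measure 0.98 [287. 185. 315. 211.] c 298 200 wh 30 23 74 w0 [0.682 0.133]
side glue_bottle 0.58 [318. 212. 326. 223.] c 320 219 wh 9 8 45 w0 [ 0.682 -0.023]
side spanner 0.6 [296. 307. 372. 344.] c 334 326 wh 13 78 72 w0 [ 0.488 -0.462]
```

Run:
```python
import cv2
a=cv2.imread("pics/top0.png")[150:280,100:450]; cv2.imwrite("pics/top0c.png",cv2.resize(a,(798,296),interpolation=cv2.INTER_CUBIC))
a=cv2.imread("pics/side0.png")[170:350,210:410]; cv2.imwrite("pics/side0c.png",cv2.resize(a,(660,594),interpolation=cv2.INTER_CUBIC))
```

```text
(no output)
```

View pics/top0c.png

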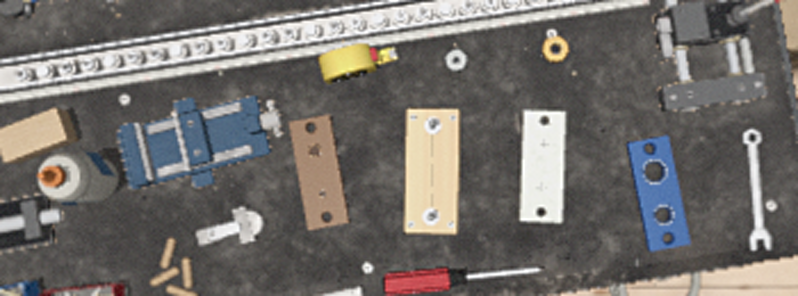

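View pics/side0c.png

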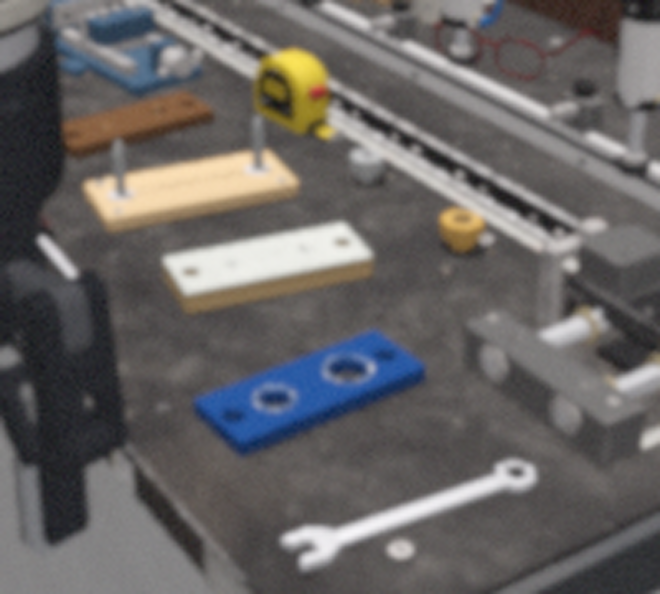

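```bash
cat >> h.py <<'E'
def yaw(s): 
    R=cv2.Rodrigues(np.array(s["tcp_rot"]))[0]; return np.arctan2(R[1,0],R[0,0])
def plan(x,y,z=None,psi=None):
    "turn first, then shift (tool axes after the turn); units of the rows"
    s=bot.read_state(); a=yaw(s); b=a if psi is None else psi
    t=(a-b+np.pi/2)%np.pi-np.pi/2; b=a-t
    d=np.array([x,y])-s["tool_pos"][:2]
    tx=d@[np.cos(b),np.sin(b)]; ty=d@[np.sin(b),-np.cos(b)]
    tz=0 if z is None else s["tool_pos"][2]-z
    print("yaw",round(a,3),"spin",round(t/.1,2),"tx ty tz",np.round(np.array([tx,ty,tz])/.05,2),"| t",round(s["time"],2),"tcp",s["tool_pos"].round(4),"F",np.round(s["wrist_force"],1),"w",round(s["width"],2))
E
python3 -c "
from h import *
plan(.5,-.25,.32,0)"
```

```text
yaw 0.315 spin 3.15 tx ty tz [ 5.82 -7.84 -2.33] | t 1.1 tcp [ 0.209  -0.6418  0.2037] F [-0.8 -0.8  0.1] w 1.0
```

```bash
python3 -m creep '[[0,0,-1,1,1],[0,0,-1,1,1],[0,0,-0.33,1,1],[0,0,0,0.15,1],[0.65,-0.87,0,0,1],[0.65,-0.87,0,0,1],[0.65,-0.87,0,0,1],[0.65,-0.87,0,0,1],[0.65,-0.87,0,0,1],[0.65,-0.87,0,0,1],[0.65,-0.87,0,0,1],[0.65,-0.87,0,0,1],[0.65,-0.87,0,0,1],[0,0,0,0,1],[0,0,0,0,1]]'
python3 - <<'E'
from h import *
p=bot.read_camera("wrist"); save(p,"w1"); s=bot.read_state()
T=np.linalg.inv(p["world_to_cam"]); print(s["tool_pos"],yaw(s),T.round(3),p["vfov"])
for n in ("rail","guide_plate","large_bush"):
    for r in bot.regions_of(n,p)[:1]: print(n,r["score"],np.round(r["bbox"]))
plan(.53,.0,.32,0)
E
```

```text
time: 2.98
tool_pos: [0.5009, -0.2501, 0.3185]
tcp_rot: [-3.141, -0.003, 0.004]
wrist_force: [0.3, -0.3, -0.3]
width: 0.999
grip_force: 0.0
[ 0.50067802 -0.25074351  0.31885009] 8.605972775340616e-05 [[ 0.001 -0.948 -0.319  0.583]
 [-1.    -0.001  0.    -0.25 ]
 [-0.001  0.319 -0.948  0.489]
 [ 0.     0.     0.     1.   ]] 58.73131062527445
rail 0.63 [194.  74. 245. 194.]
guide_plate 0.87 [311.  99. 371. 221.]
large_bush 0.62 [217.   0. 244.  12.]
yaw -0.002 spin -0.02 tx ty tz [ 0.58 -5.03 -0.  ] | t 3.17 tcp [ 0.5008 -0.2514  0.3198] F [0.4 0.7 0.4] w 1.0
```

View pics/w1.png

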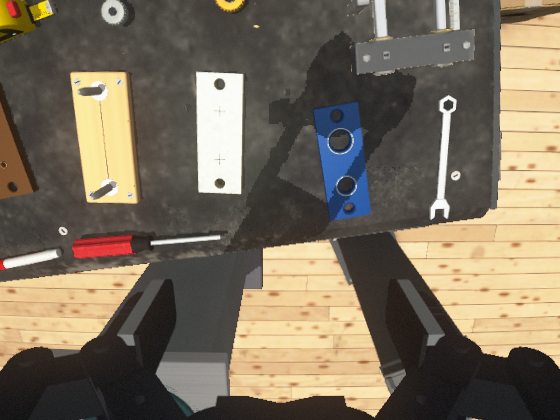

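```bash
python3 -m creep '[[0.1,-1,0,0,1],[0.1,-1,0,0,1],[0.1,-1,0,0,1],[0.1,-1,0,0,1],[0.1,-1,0,0,1],[0,0,0,0,1],[0,0,0,0,1]]'
python3 - <<'E'
from h import *
p=bot.read_camera("wrist"); save(p,"w2"); s=bot.read_state()
for n in ("jig_base","backing_board","rail","large_bush","small_bush","tape_measure"):
    for r in bot.regions_of(n,p)[:1]:
        b=r["bbox"]; print(n,r["score"],np.round(b), to_world(p,[((b[0]+b[2])/2,(b[1]+b[3])/2)],0.012)[0].round(3))
E
```

```text
time: 4.05
tool_pos: [0.5266, -0.0014, 0.3202]
tcp_rot: [3.141, -0.001, 0.0]
wrist_force: [-0.8, -0.0, 0.5]
width: 1.003
grip_force: 0.0
jig_base 0.65 [267.  93. 332. 224.] [ 0.516 -0.026  0.012]
backing_board 0.61 [141. 100. 212. 218.] [0.516 0.134 0.012]
rail 0.62 [382.  93. 444. 214.] [ 0.523 -0.174  0.012]
large_bush 0.61 [427.   4. 456.  41.] [ 0.682 -0.194  0.012]
small_bush 0.88 [314.  24. 340.  46.] [ 0.665 -0.057  0.012]
tape_measure 0.98 [162.  12. 259.  63.] [0.663 0.082 0.012]
```

View pics/w2.png

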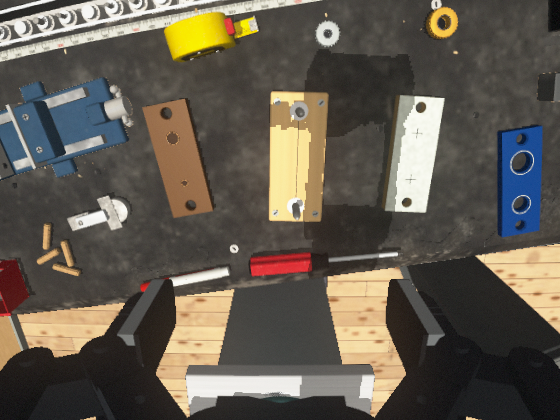

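```bash
cat >> h.py <<'E'
from scipy.optimize import minimize
def box(lx,ly,z0,z1,cx=0,cy=0): return np.array([(cx+sx*lx/2,cy+sy*ly/2,z) for sx in(-1,1) for sy in(-1,1) for z in(z0,z1)])
def cyl(r0,r1,z0,z1,cx=0,cy=0): 
    t=np.linspace(0,2*np.pi,32); return np.array([(cx+r*np.cos(a),cy+r*np.sin(a),z) for r,z in((r0,z0),(r1,z1)) for a in t])
M=dict(jig_base=[box(.17,.072,0,.015)]+[cyl(.005,.005,.015,.051,c)for c in(.062,-.062)]+[cyl(.005,.002,.051,.065,c)for c in(.062,-.062)],
 backing_board=[box(.15,.056,0,.012)],rail=[box(.15,.056,0,.018)],guide_plate=[box(.15,.056,0,.012)],
 large_bush=[cyl(.0085,.012,0,.011),cyl(.017,.017,.011,.025)],small_bush=[cyl(.0055,.009,0,.011),cyl(.014,.014,.011,.025)])
S=8
def sil(p,n,v,z=0):
    im=np.zeros((420*S//2,560*S//2),np.uint8); c,s=np.cos(v[2]),np.sin(v[2])
    for P in M[n]:
        X=np.c_[v[0]+c*P[:,0]-s*P[:,1],v[1]+s*P[:,0]+c*P[:,1],P[:,2]+z]
        cv2.fillConvexPoly(im,cv2.convexHull(np.round((to_px(p,X)+.5)*S/2).astype(np.int32)),1)
    return cv2.resize(im.astype(np.float32),(560,420),interpolation=cv2.INTER_AREA)
def fit(p,n,mask,v0,z=0):
    m=mask.astype(np.float32)
    def f(u):
        q=sil(p,n,(v0[0]+u[0]/1e3,v0[1]+u[1]/1e3,v0[2]+u[2]/50),z); return 1-np.minimum(q,m).sum()/np.maximum(q,m).sum()
    r=minimize(f,[0,0,0],method="Nelder-Mead",options=dict(initial_simplex=[[0,0,0],[8,0,0],[0,8,0],[0,0,6]],xatol=.05,fatol=1e-4))
    return np.array([v0[0]+r.x[0]/1e3,v0[1]+r.x[1]/1e3,v0[2]+r.x[2]/50]),1-r.fun
G=dict(jig_base=(.516,-.026,0),backing_board=(.516,.134,.2),rail=(.523,-.174,0),guide_plate=(.485,-.334,.15),large_bush=(.68,-.19,0),small_bush=(.665,-.057,0))
def measure(p,names,z=0):
    o={}
    for n in names:
        r=bot.regions_of(n,p)
        for q in r[:2]:
            v,i=fit(p,n,q["mask"],G[n],z); print(n,round(q["score"],2),v.round(4),"iou",round(i,3))
            if n not in o: o[n]=v
    return o
E
python3 - <<'E'
from h import *
p=bot.read_camera("wrist"); o=measure(p,G)
im=p["pixels"].copy()
for n,v in o.items():
    c=cv2.findContours((sil(p,n,v)>.5).astype(np.uint8),0,1)[0]; cv2.drawContours(im,c,-1,(255,0,255),1)
cv2.imwrite("pics/w2f.png",cv2.resize(im[:250,130:550,::-1],(798,475)))
p=bot.read_camera("top"); measure(p,["guide_plate"])
E
```

```text
jig_base 0.95 [ 0.5146 -0.0221 -0.0191] iou 0.974
backing_board 0.64 [0.514  0.1327 0.1729] iou 0.945
backing_board 0.49 [0.516 0.134 0.2  ] iou 0.0
rail 0.6 [ 0.5206 -0.1726 -0.0488] iou 0.954
large_bush 0.67 [ 0.68 -0.19  0.  ] iou 0.0
small_bush 0.86 [ 0.6659 -0.0553  0.0128] iou 0.926
small_bush 0.49 [ 0.665 -0.057  0.   ] iou 0.0
guide_plate 0.92 [ 0.4844 -0.3316  0.1887] iou 0.839
```

View pics/w2f.png

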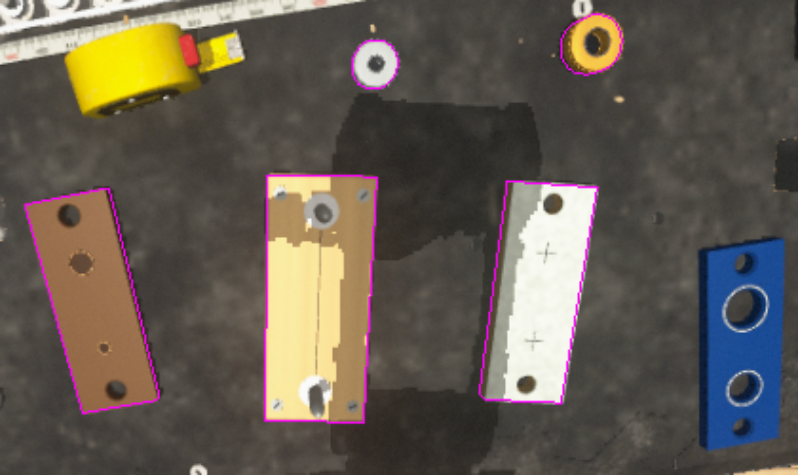

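```bash
python3 -c "
from h import *
plan(.514,.1327,.03,.173)"
```

```text
yaw -0.0 spin -1.73 tx ty tz [ 0.21 -2.66  5.8 ] | t 4.85 tcp [ 5.266e-01 -3.000e-04  3.202e-01] F [ 0.7 -0.8 -0.4] w 1.0
```

```bash
python3 -m creep '[[0,0,0,-1,0.88],[0,0,0,-0.73,0.88],[0.1,-0.9,0.9,0,0.88],[0.1,-0.9,1,0,0.88],[0.01,-0.86,1,0,0.88],[0,0,1,0,0.88],[0,0,1,0,0.88],[0,0,0.7,0,0.88],[0,0,0,0,0.88],[0,0,0,0,0.88]]'
python3 - <<'E'
from h import *
plan(.514,.1327,.004,.173)
p=bot.read_camera("wrist"); save(p,"w3"); measure(p,["backing_board"])
p=bot.read_camera("side"); save(p,"s3")
E
```

```text
time: 6.1
tool_pos: [0.516, 0.1262, 0.0488]
tcp_rot: [-3.13, -0.271, -0.003]
wrist_force: [0.5, -0.1, 0.5]
width: 0.875
grip_force: 0.0
yaw 0.173 spin -0.0 tx ty tz [-0.02 -0.13  0.9 ] | t 6.1 tcp [0.516  0.1262 0.0488] F [ 0.5 -0.1  0.5] w 0.87
backing_board 0.57 [0.5138 0.1322 0.1816] iou 0.961
```

View pics/w3.png

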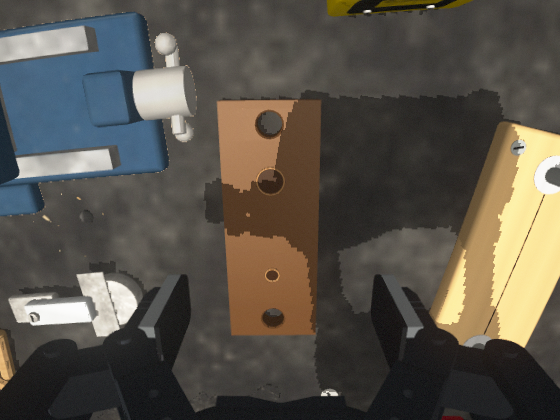

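```bash
python3 -m creep '[[-0.02,-0.13,0.3,-0.07,0.88],[0,0,0.3,0,0.88],[0,0,0.24,0,0.88],[0,0,0,0,0.88],[0,0,0,0,0.88]]' 40; python3 -c "
from h import *
plan(.5138,.1322,.004,.18)"; python3 -m creep '[[0,0,0,0,0.5],[0,0,0,0,0.5],[0,0,0,0,0.5],[0,0,0,0,0.5],[0,0,0,0,0.5]]' 40; python3 -c "
from h import *
p=bot.read_camera('side'); save(p,'s4')
a=p['pixels'][150:270,210:330,::-1]; cv2.imwrite('pics/s4c.png',cv2.resize(a,(600,600)))"
```

```text
time: 6.88
tool_pos: [0.5126, 0.1322, 0.0052]
tcp_rot: [3.129, 0.282, -0.001]
wrist_force: [0.7, 0.0, 0.4]
width: 0.879
grip_force: 0.0
yaw 0.18 spin -0.0 tx ty tz [0.02 0.   0.02] | t 6.88 tcp [0.5126 0.1322 0.0052] F [0.7 0.  0.4] w 0.88
time: 7.5
tool_pos: [0.5126, 0.1322, 0.0054]
tcp_rot: [-3.129, -0.282, -0.0]
wrist_force: [0.1, 1.2, 0.3]
width: 0.499
grip_force: 0.0
```

View pics/s4c.png

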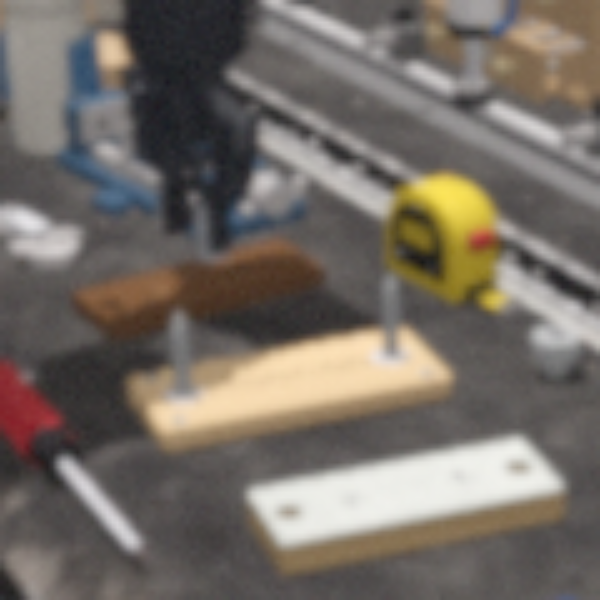

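```bash
python3 -m creep '[[0.02,0,0,0,0.88],[0,0,0,0,0.88],[0,0,0,0,0.88],[0,0,0.1,0,0.88],[0,0,0.08,0,0.88],[0,0,0,0,0.88],[0,0,0,0,0.5],[0,0,0,0,0.5],[0,0,0,0,0.5],[0,0,0,0,0.5]]' 40
```

```text
time: 8.8
tool_pos: [0.5137, 0.1324, -0.0035]
tcp_rot: [-3.129, -0.282, -0.0]
wrist_force: [-0.3, -1.0, -0.3]
width: 0.501
grip_force: 0.0
```

```bash
python3 -c "
from h import *
p=bot.read_camera('wrist'); save(p,'w5')
cv2.imwrite('pics/w5c.png',p['pixels'][180:,100:460,::-1])"
```

```text
(no output)
```

View pics/w5c.png

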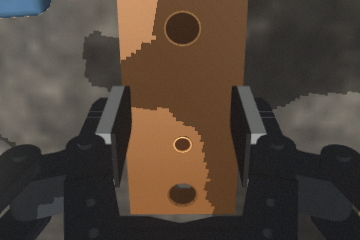

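```bash
python3 -m creep '[[0,0,0,0,0.2],[0,0,0,0,0.2],[0,0,0,0,0.2],[0,0,0,0,0.2]]' 40
```

```text
time: 9.35
tool_pos: [0.5136, 0.1324, -0.0036]
tcp_rot: [-3.129, -0.282, -0.0]
wrist_force: [-0.2, -0.3, -0.1]
width: 0.204
grip_force: 0.0
```

```bash
python3 -c "
from h import *
p=bot.read_camera('wrist'); q=bot.read_camera('side')
a=cv2.resize(p['pixels'][180:380,180:380],(400,400)); b=cv2.resize(q['pixels'][170:250,210:290],(400,400),interpolation=cv2.INTER_CUBIC)
cv2.imwrite('pics/m6.png',np.hstack([a,b])[:,:,::-1])
s=bot.read_state(); t=s['tool_pos']; print(t)
print('tcp in wrist',to_px(p,[t,t+[0,0,.02]]),'side',to_px(q,[t,t+[0,0,.02],t+[0,0,.04]]))"
```

```text
[ 0.51364438  0.13237527 -0.00356968]
tcp in wrist [[281.27923946 254.39967361]
 [281.38577392 273.53986041]] side [[249.42612022 210.40659226]
 [249.10879534 204.56167745]
 [248.78845406 198.64514877]]
```

View pics/m6.png

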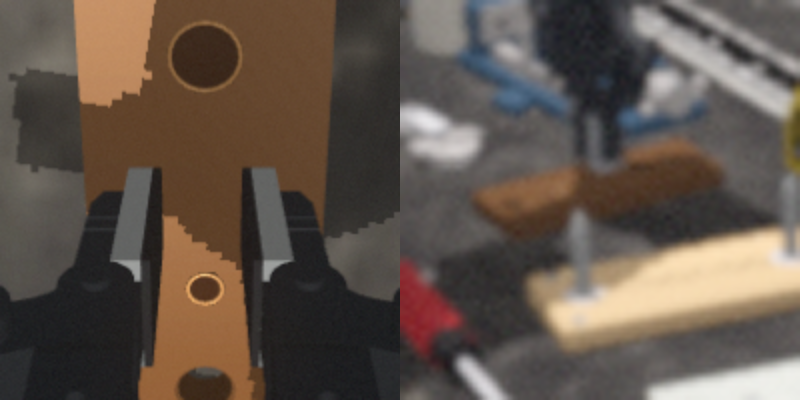

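```bash
python3 -m creep '[[0,0,0,0,0.88],[0,0,0,0,0.88],[0,0,0,0,0.88],[0,0,0,0,0.88],[0,0,0.2,0,0.88],[0,0,0.1,0,0.88],[0,0,0,0,0.5],[0,0,0,0,0.5],[0,0,0,0,0.5],[0,0,0,0,0.5]]' 40
```

```text
time: 10.7
tool_pos: [0.5149, 0.1326, -0.0174]
tcp_rot: [-3.129, -0.282, -0.003]
wrist_force: [-0.2, 0.8, 5.6]
width: 0.501
grip_force: 2.7
```

```bash
python3 -m creep '[[0,0,-0.1,0,0.88],[0,0,0,0,0.88],[0,0,0,0,0.88],[0,0,0.2,0,0.88],[0,0,0.1,0,0.88],[0,0,0,0,0.88],[0,0,0,0,0.5],[0,0,0,0,0.5],[0,0,0,0,0.5],[0,0,0,0,0.5]]' 40
```

```text
time: 11.95
tool_pos: [0.5139, 0.1324, -0.0283]
tcp_rot: [-3.129, -0.282, -0.001]
wrist_force: [-0.2, -0.0, 0.8]
width: 0.64
grip_force: 42.9
```

```bash
python3 -m creep '[[0,0,-0.5,0,0.5],[0,0,-0.7,0,0.5],[0,0,-0.7,0,0.5],[0,0,0,0,0.5],[0,0,0,0,0.5]]' 60; python3 -c "
from h import *
p=bot.read_camera('wrist'); measure(p,['jig_base'])
p=bot.read_camera('top'); measure(p,['jig_base'])
p=bot.read_camera('side'); measure(p,['jig_base'])
plan(.5146,-.0221,.07,-.0191)"
```

```text
time: 12.58
tool_pos: [0.5128, 0.1322, 0.0656]
tcp_rot: [3.129, 0.282, -0.002]
wrist_force: [-0.2, -0.5, -1.7]
width: 0.636
grip_force: 66.2
jig_base 0.75 [ 0.5219 -0.0245 -0.0309] iou 0.89
jig_base 0.67 [ 0.5178 -0.0217 -0.0142] iou 0.932
jig_base 0.75 [ 0.5162 -0.0172 -0.0178] iou 0.897
yaw 0.18 spin 1.99 tx ty tz [ 0.1   3.08 -0.1 ] | t 12.88 tcp [0.5127 0.1322 0.0652] F [ 0.2 -0.7 -0.4] w 0.63
```

```bash
python3 -m creep '[[0,0.4,-0.1,0.5,0.5],[0,0.7,0,0.5,0.5],[0,0.7,0,0.5,0.5],[0,0.7,0,0.49,0.5],[0,0.6,0,0,0.5],[0,0,0,0,0.5],[0,0,0,0,0.5],[0,0,0,0,0.5]]' 60
python3 - <<'E'
from h import *
plan(.515,-.0221,.07,-.0191)
p=bot.read_camera('wrist'); s=bot.read_state()
im=p['pixels'].copy()
def proj(v,pts,z):
    c,sn=np.cos(v[2]),np.sin(v[2]); return to_px(p,[(v[0]+c*x-sn*y,v[1]+sn*x+c*y,z) for x,y in pts])
v=(.5146,-.0221,-.0191); b=(*s['tool_pos'][:2],yaw(s)); zb=s['tool_pos'][2]+.028
print(zb)
for x in(.062,-.062):
    for z,r in((.065,.002),(.015,.005)): cv2.polylines(im,[np.round(proj(v,[(x+r*np.cos(t),r*np.sin(t)) for t in np.linspace(0,6.28,20)],z)*8).astype(np.int32)],True,(255,0,255),1,shift=3)
    cv2.polylines(im,[np.round(proj(b,[(x+.007*np.cos(t),.007*np.sin(t)) for t in np.linspace(0,6.28,20)],zb+.012)*8).astype(np.int32)],True,(0,255,0),1,shift=3)
cv2.polylines(im,[np.round(proj(b,[(.075,.028),(.075,-.028),(-.075,-.028),(-.075,.028)],zb+.012)*8).astype(np.int32)],True,(0,255,0),1,shift=3)
cv2.polylines(im,[np.round(proj(v,[(.085,.036),(.085,-.036),(-.085,-.036),(-.085,.036)],.015)*8).astype(np.int32)],True,(255,0,255),1,shift=3)
cv2.imwrite('pics/w7.png',cv2.resize(im[20:420,140:420,::-1],(420,600)))
E
```

```text
time: 13.88
tool_pos: [0.5249, -0.021, 0.0712]
tcp_rot: [-3.141, 0.029, 0.001]
wrist_force: [-0.5, 0.2, -0.9]
width: 0.632
grip_force: 66.2
yaw -0.018 spin 0.01 tx ty tz [-0.2   0.03  0.02] | t 13.88 tcp [ 0.5249 -0.021   0.0712] F [-0.5  0.2 -0.9] w 0.63
0.09927711687712296
```

View pics/w7.png

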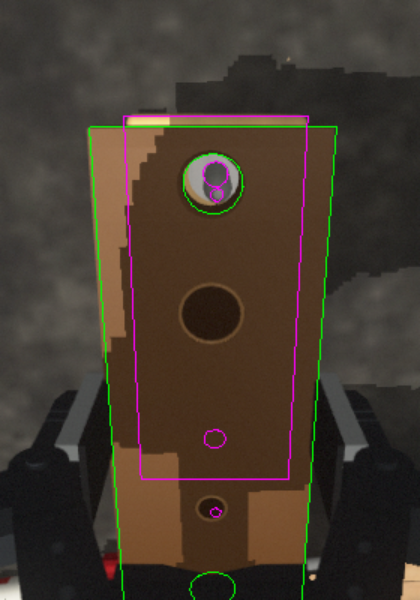

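```bash
python3 -m creep '[[-0.2,0.02,0,0.01,0.5],[0,0,0,0,0.5],[0,0,0.4,0,0.5],[0,0,0.4,0,0.5],[0,0,0,0,0.5],[0,0,0,0,0.5]]' 60; python3 -c "
from h import *
plan(.5146,-.0221,-.013,-.0191)"
```

```text
time: 14.68
tool_pos: [0.5154, -0.0227, 0.032]
tcp_rot: [3.141, -0.032, 0.001]
wrist_force: [-0.4, 0.3, -1.5]
width: 0.632
grip_force: 66.1
yaw -0.02 spin -0.01 tx ty tz [-0.02 -0.01  0.9 ] | t 14.68 tcp [ 0.5154 -0.0227  0.032 ] F [-0.4  0.3 -1.5] w 0.63
```

```bash
python3 -m creep '[[-0.01,0,0.3,0,0.5],[0,0,0.3,0,0.5],[0,0,0.2,0,0.5],[0,0,0.06,0,0.5],[0,0,0.03,0,0.5],[0,0,0,0,0.5],[0,0,0,0,0.5]]' 60; python3 -c "
from h import *
plan(.5146,-.0221,-.013,-.0191)"
```

```text
time: 15.55
tool_pos: [0.5151, -0.0227, -0.0127]
tcp_rot: [3.141, -0.032, 0.002]
wrist_force: [0.1, 0.5, -0.8]
width: 0.634
grip_force: 66.2
yaw -0.02 spin -0.01 tx ty tz [-0.01 -0.01  0.01] | t 15.55 tcp [ 0.5151 -0.0227 -0.0127] F [ 0.1  0.5 -0.8] w 0.63
```

```bash
python3 -m creep '[[0,0,0,0,0.85],[0,0,0,0,0.85],[0,0,0,0,0.85],[0,0,-0.5,0,0.85],[0,0,-1,0,0.85],[0,0,-1,0,0.85],[0,0,0,0,0.88],[0,0,0,0,0.88]]' 60; python3 -c "
from h import *
plan(.5206,-.1726,.05,-.0488)
p=bot.read_camera('wrist'); save(p,'w8'); print(measure(p,['backing_board'],.015) and 0); measure(p,['rail'])"
```

```text
time: 16.55
tool_pos: [0.5142, -0.0226, 0.1118]
tcp_rot: [-3.141, 0.032, -0.0]
wrist_force: [-0.2, 0.1, 0.1]
width: 0.878
grip_force: 0.0
yaw -0.02 spin 0.29 tx ty tz [0.27 2.99 1.24] | t 16.55 tcp [ 0.5142 -0.0226  0.1118] F [-0.2  0.1  0.1] w 0.88
backing_board 0.96 [0.516 0.134 0.2  ] iou 0.0
0
rail 0.97 [ 0.5208 -0.1732 -0.046 ] iou 0.978
```

```bash
python3 -m creep '[[0,0,0,0.27,0.88],[0.07,0.75,0,0,0.88],[0.07,0.75,0,0,0.88],[0.07,0.75,0.2,0,0.88],[0.06,0.75,0.3,0,0.88],[0,0,0.7,0,0.88],[0,0,0.4,0,0.88],[0,0,0,0,0.88],[0,0,0,0,0.88]]' 60; python3 -c "
from h import *
plan(.5208,-.1732,-.023,-.046)
p=bot.read_camera('wrist');measure(p,['rail'])"
```

```text
time: 17.82
tool_pos: [0.5212, -0.1732, 0.0322]
tcp_rot: [3.141, -0.074, 0.0]
wrist_force: [0.5, -0.6, 0.2]
width: 0.885
grip_force: 0.0
yaw -0.047 spin -0.01 tx ty tz [-0.01  0.    1.1 ] | t 17.82 tcp [ 0.5212 -0.1732  0.0322] F [ 0.5 -0.6  0.2] w 0.89
rail 0.87 [ 0.5207 -0.1726 -0.0462] iou 0.972
```

```bash
python3 -m creep '[[-0.01,0,0.5,0,0.88],[0,0,0.4,0,0.88],[0,0,0.2,0,0.88],[0,0,0,0,0.88],[0,0,0,0,0.5],[0,0,0,0,0.5],[0,0,0,0,0.5],[0,0,0,0,0.5]]' 60; python3 -c "
from h import *
plan(.5208,-.1732,-.023,-.046)"
```

```text
time: 18.92
tool_pos: [0.5219, -0.1737, -0.0215]
tcp_rot: [3.14, -0.074, 0.005]
wrist_force: [-0.1, 0.0, 6.9]
width: 0.631
grip_force: 64.1
yaw -0.047 spin -0.01 tx ty tz [-0.02 -0.01  0.03] | t 18.93 tcp [ 0.5219 -0.1737 -0.0215] F [-0.1  0.   6.9] w 0.63
```

```bash
python3 -m creep '[[0,0,-0.4,0,0.5],[0,0,-0.7,0,0.5],[0,0,-0.76,0,0.5],[0,0,0,-0.27,0.5],[-0.02,-0.5,0,0,0.5],[-0.03,-0.8,0,0,0.5],[-0.03,-0.8,0,0,0.5],[0,-0.6,0,0,0.5],[0,-0.3,0,0,0.5],[0,0,0,0,0.5],[0,0,0,0,0.5]]' 60; python3 -c "
from h import *
plan(.5150,-.0224,.007,-.0191)
p=bot.read_camera('wrist'); save(p,'w9'); G['rail']=(.515,-.0224,-.02); s=bot.read_state(); measure(p,['rail'],s['tool_pos'][2]+.022)"
```

```text
time: 20.3
tool_pos: [0.5192, -0.0239, 0.0695]
tcp_rot: [3.141, -0.032, -0.001]
wrist_force: [-0.0, 0.3, -0.7]
width: 0.635
grip_force: 63.7
yaw -0.02 spin -0.01 tx ty tz [-0.09 -0.03  1.25] | t 20.3 tcp [ 0.5192 -0.0239  0.0695] F [-0.   0.3 -0.7] w 0.64
rail 0.72 [ 0.5188 -0.0234 -0.0166] iou 0.912
```

```bash
python3 -m creep '[[-0.08,-0.03,0,0,0.5],[0,0,0,0,0.5],[0,0,0.4,0,0.5],[0,0,0.4,0,0.5],[0,0,0.3,0,0.5],[0,0,0.12,0,0.5],[0,0,0.04,0,0.5],[0,0,0.02,0,0.5],[0,0,0,0,0.5]]' 60
```

```text
time: 21.52
tool_pos: [0.516, -0.0215, 0.0064]
tcp_rot: [3.141, -0.032, 0.002]
wrist_force: [0.9, -0.1, -1.2]
width: 0.631
grip_force: 63.6
```

```bash
python3 -m creep '[[0,0,0.03,0,0.5],[0,0,0,0,0.5],[0,0,0,0,0.85],[0,0,0,0,0.85],[0,0,0,0,0.85],[0,0,-0.5,0,0.85],[0,0,-0.8,0,0.85],[0,0,-0.8,0,0.85],[0,0,0,0,0.88],[0,0,0,0,0.88]]' 60; python3 -c "
from h import *
plan(.4844,-.3316,.1,.17)
p=bot.read_camera('wrist'); save(p,'w10'); G['rail']=(.515,-.0224,-.02); measure(p,['rail'],.027); G['backing_board']=G['rail']
p=bot.read_camera('side');measure(p,['rail'],.027)"
```

```text
time: 22.78
tool_pos: [0.5149, -0.0214, 0.1089]
tcp_rot: [-3.141, 0.032, 0.001]
wrist_force: [-0.6, 0.2, -1.6]
width: 0.878
grip_force: 0.0
yaw -0.02 spin -1.9 tx ty tz [-1.65  6.01  0.18] | t 22.77 tcp [ 0.5149 -0.0214  0.1089] F [-0.6  0.2 -1.6] w 0.88
rail 0.68 [ 0.5158 -0.0211 -0.0191] iou 0.953
rail 0.83 [ 0.5155 -0.0179 -0.019 ] iou 0.921
rail 0.5 [ 0.515  -0.0224 -0.02  ] iou 0.0
```

```bash
python3 -m creep '[[0,0,0,-0.95,0.88],[0,0,0,-0.95,0.88],[-0.27,1,0,0,0.88],[-0.27,1,0,0,0.88],[-0.27,1,0,0,0.88],[-0.27,1,0,0,0.88],[-0.27,1,0,0,0.88],[-0.3,1,0,0,0.88],[0,0,0.5,0,0.88],[0,0,0.3,0,0.88],[0,0,0,0,0.88],[0,0,0,0,0.88]]' 60; python3 -c "
from h import *
p=bot.read_camera('wrist'); save(p,'w11'); v=measure(p,['guide_plate'])['guide_plate']
plan(v[0],v[1],-.028,v[2])"
```

```text
time: 24.48
tool_pos: [0.4852, -0.3305, 0.0696]
tcp_rot: [-3.13, -0.268, 0.0]
wrist_force: [0.2, -0.8, 0.5]
width: 0.882
grip_force: 0.0
guide_plate 0.94 [ 0.4837 -0.3305  0.1828] iou 0.882
yaw 0.171 spin -0.12 tx ty tz [-0.04 -0.02  1.97] | t 24.57 tcp [ 0.4857 -0.331   0.0704] F [-0.5  0.4  0.1] w 0.88
```

```bash
cat >> h.py <<'E'
def bluefit(p,z=0,guess=None):
    h=cv2.cvtColor(p["pixels"],cv2.COLOR_RGB2HSV); m=cv2.inRange(h,(105,120,30),(125,255,255))
    c=max(cv2.findContours(m,0,1)[0],key=cv2.contourArea); m=cv2.drawContours(np.zeros_like(m),[cv2.convexHull(c)],-1,1,-1)
    v,i=fit(p,"guide_plate",m,guess or G["guide_plate"],z); print("blue",v.round(4),round(i,3)); return v
E
python3 -c "
from h import *
p=bot.read_camera('wrist'); v=bluefit(p)
r=bot.regions_of('guide_plate',p)[0]; print(r['bbox'])
plan(v[0],v[1],-.028,v[2])"
```

```text
blue [ 0.4836 -0.3307  0.184 ] 0.984
[230.5, 98.7, 325.8, 317.4]
yaw 0.171 spin -0.13 tx ty tz [-0.04 -0.02  1.97] | t 24.68 tcp [ 0.4856 -0.3311  0.0705] F [-0.4  0.8  1.4] w 0.88
```

```bash
python3 -m creep '[[-0.03,-0.01,0.5,-0.13,0.88],[0,0,0.7,0,0.88],[0,0,0.5,0,0.88],[0,0,0.25,0,0.88],[0,0,0,0,0.88],[0,0,0,0,0.5],[0,0,0,0,0.5],[0,0,0,0,0.5],[0,0,0,0,0.5]]' 80; python3 -c "
from h import *
plan(.4836,-.3307,-.028,.184)"
```

```text
time: 25.8
tool_pos: [0.4847, -0.3319, -0.0259]
tcp_rot: [3.126, 0.287, 0.004]
wrist_force: [-0.7, 1.8, 6.1]
width: 0.623
grip_force: 84.9
yaw 0.183 spin -0.01 tx ty tz [-0.02 -0.03  0.04] | t 25.8 tcp [ 0.4847 -0.3319 -0.0259] F [-0.7  1.8  6.1] w 0.62
```

```bash
python3 -m creep '[[0,0,-0.4,0,0.5],[0,0,-0.8,0,0.5],[0,0,-0.75,0,0.5],[0,0,0,0.5,0.5],[0,0,0,0.5,0.5],[0,0,0,0.5,0.5],[0,0,0,0.52,0.5],[0,0,0,0,0.5],[0,0,0,0,0.5]]' 80; python3 -c "
from h import *
plan(.516,-.0222,.07,-.0191)"
```

```text
time: 26.92
tool_pos: [0.4832, -0.3309, 0.0699]
tcp_rot: [3.141, -0.029, 0.0]
wrist_force: [0.8, -0.0, -2.8]
width: 0.623
grip_force: 84.9
yaw -0.018 spin 0.01 tx ty tz [ 0.54 -6.19 -0.  ] | t 26.93 tcp [ 0.4832 -0.3309  0.0699] F [ 0.8 -0.  -2.8] w 0.62
```

```bash
python3 -m creep '[[0.04,-0.5,0,0,0.5],[0.07,-0.8,0,0,0.5],[0.07,-0.8,0,0,0.5],[0.07,-0.8,0,0,0.5],[0.07,-0.8,0,0,0.5],[0.07,-0.8,0,0,0.5],[0.07,-0.8,0,0,0.5],[0.05,-0.5,0,0,0.5],[0.03,-0.39,0,0.01,0.5],[0,0,0,0,0.5],[0,0,0,0,0.5],[0,0,0,0,0.5]]' 80; python3 -c "
from h import *
p=bot.read_camera('wrist'); save(p,'w12'); s=bot.read_state(); v=bluefit(p,s['tool_pos'][2]+.027,(.515,-.022,-.02))
plan(.516,-.0222,.018,-.0191)"
```

```text
time: 28.42
tool_pos: [0.5159, -0.0224, 0.0694]
tcp_rot: [3.141, -0.033, -0.0]
wrist_force: [0.4, -0.1, -3.3]
width: 0.624
grip_force: 85.0
blue [ 0.515  -0.0222 -0.0228] 0.879
yaw -0.021 spin -0.02 tx ty tz [-0.   -0.01  1.03] | t 28.48 tcp [ 0.516  -0.0225  0.0694] F [ 0.5 -0.2 -3.4] w 0.62
```

```bash
python3 -m creep '[[0,0,0.3,0,0.5],[0,0,0.3,0,0.5],[0,0,0.25,0,0.5],[0,0,0.12,0,0.5],[0,0,0.04,0,0.5],[0,0,0.02,0,0.5],[0,0,0,0,0.5],[0,0,0,0,0.5]]' 80
```

```text
time: 29.48
tool_pos: [0.5149, -0.0219, 0.019]
tcp_rot: [3.141, -0.031, -0.005]
wrist_force: [-8.3, 0.7, 9.8]
width: 0.621
grip_force: 86.6
```

```bash
python3 -m creep '[[-0.03,0,0,0,0.5],[0,0,0,0,0.5],[0,0,0,0,0.5]]' 80;  python3 -m creep '[[0,0,0.03,0,0.5],[0,0,0,0,0.5],[0,0,0,0,0.5]]' 80
```

```text
time: 29.85
tool_pos: [0.5151, -0.0219, 0.0191]
tcp_rot: [3.141, -0.032, 0.0]
wrist_force: [-3.6, 0.4, 6.8]
width: 0.625
grip_force: 86.1
time: 30.22
tool_pos: [0.5151, -0.022, 0.019]
tcp_rot: [3.141, -0.031, -0.0]
wrist_force: [-9.0, 0.4, 17.0]
width: 0.628
grip_force: 87.3
```

```bash
python3 -m creep '[[0,0,-0.03,0,0.5],[0,0,0,0,0.85],[0,0,0,0,0.85],[0,0,0,0,0.85],[0,0,-0.4,0,0.85],[0,0,-0.8,0,0.85],[0,0,-0.8,0,0.85],[0,0,-0.4,0,0.85],[0,0,0,0,0.85],[0,0,0,0,0.85]]' 60
python3 - <<'E'
from h import *
p=bot.read_camera('wrist'); save(p,'w13'); v=bluefit(p,.045,(.515,-.022,-.02)); q=bot.read_camera('side'); save(q,'s13')
G['small_bush']=(.666,-.055,0);G['large_bush']=(.68,-.19,0); measure(p,['small_bush','large_bush'])
c,s=np.cos(v[2]),np.sin(v[2])
for x,n in((.03,'large'),(-.03,'small')): print(n,'hole',(v[0]+c*x).round(4),(v[1]+s*x).round(4))
plan(.666,-.055,.1,0)
a=p['pixels'][60:330,180:380]; b=cv2.resize(q['pixels'][185:260,230:310],(430,405),interpolation=cv2.INTER_CUBIC); a=cv2.resize(a,(300,405))
cv2.imwrite('pics/m13.png',np.hstack([a,b])[:,:,::-1])
E
```

```text
time: 31.48
tool_pos: [0.5139, -0.0219, 0.1367]
tcp_rot: [-3.141, 0.032, 0.003]
wrist_force: [-0.7, -0.0, -0.5]
width: 0.85
grip_force: 0.0
blue [ 0.5137 -0.0212 -0.0195] 0.917
small_bush 0.47 [ 0.6665 -0.0565  0.1344] iou 0.824
large_bush 0.45 [ 0.68 -0.19  0.  ] iou 0.0
large hole 0.5437 -0.0218
small hole 0.4837 -0.0206
yaw -0.02 spin -0.2 tx ty tz [3.05 0.66 0.73] | t 31.68 tcp [ 0.5136 -0.0218  0.1364] F [ 0.3 -1.   0.1] w 0.85
```

View pics/m13.png

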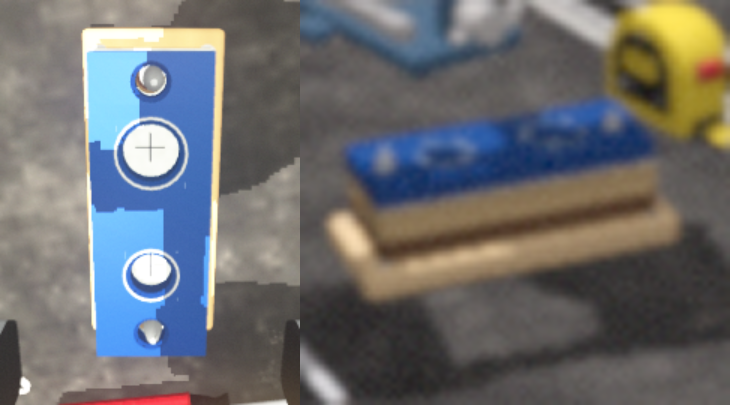

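```bash
python3 -m creep '[[0.75,0.16,0,0,0.6],[0.75,0.16,0,0,0.6],[0.75,0.16,0,0,0.6],[0.75,0.16,0,0,0.6],[0.1,0.06,0.7,0,0.6],[0,0,0.3,0,0.6],[0,0,0,0,0.6],[0,0,0,0,0.6]]' 40
python3 - <<'E'
from h import *
import glob
p=bot.read_camera('wrist'); save(p,'w14'); G['small_bush']=(.666,-.055,0);G['large_bush']=(.682,-.192,0)
v=measure(p,['small_bush'])['small_bush']; measure(p,['large_bush'])
plan(v[0],v[1],-.013)
E
```

```text
time: 32.67
tool_pos: [0.669, -0.0599, 0.0887]
tcp_rot: [3.141, -0.031, 0.001]
wrist_force: [-0.2, -0.4, 0.2]
width: 0.602
grip_force: 0.0
small_bush 0.75 [ 0.6653 -0.0554  0.1832] iou 0.935
large_bush 0.77 [ 0.6804 -0.1907  0.0173] iou 0.946
yaw -0.02 spin 0.0 tx ty tz [-0.09 -0.09  2.05] | t 32.83 tcp [ 0.6697 -0.06    0.0896] F [ 0.3  0.6 -0.2] w 0.6
```

```bash
python3 -m creep '[[-0.09,-0.09,0.4,0,0.6],[0,0,0.6,0,0.6],[0,0,0.6,0,0.6],[0,0,0.3,0,0.6],[0,0,0.13,0,0.6],[0,0,0,0,0.6],[0,0,0,0,0.2],[0,0,0,0,0.2],[0,0,0,0,0.2],[0,0,0,0,0.2]]' 40
python3 - <<'E'
from h import *
plan(.6653,-.0554,-.013)
E
```

```text
time: 34.08
tool_pos: [0.6659, -0.0556, -0.012]
tcp_rot: [3.141, -0.032, 0.004]
wrist_force: [-0.7, 0.0, 5.0]
width: 0.303
grip_force: 39.5
yaw -0.02 spin 0.0 tx ty tz [-0.01 -0.    0.02] | t 34.08 tcp [ 0.6659 -0.0556 -0.012 ] F [-0.7  0.   5. ] w 0.3
```

```bash
python3 -m creep '[[0,0,-0.4,0,0.2],[0,0,-0.7,0,0.2],[0,0,-0.75,0,0.2],[-0.4,-0.08,0,0,0.2],[-0.8,-0.16,0,0,0.2],[-0.8,-0.16,0,0,0.2],[-0.5,-0.1,0,0,0.2],[0,0,0,0,0.2],[0,0,0,0,0.2]]' 60
python3 - <<'E'
from h import *
p=bot.read_camera('wrist'); save(p,'w15')
import pickle; pickle.dump({k:p[k] for k in p},open('w15.pkl','wb'))
bluefit(p,.045,(.514,-.0215,-.02))
q=bot.read_camera('top'); save(q,'t15'); pickle.dump(q,open('t15.pkl','wb'))
plan(.4837,-.0208,.076)
im=p['pixels'].copy()
for x,r in((.03,.01325),(-.03,.01025)):
    for v,col in(((.5137,-.0212,-.0195),(255,0,255)),):
        c,s=np.cos(v[2]),np.sin(v[2]); t=np.linspace(0,6.28,40)
        X=np.c_[v[0]+c*(x+r*np.cos(t))-s*r*np.sin(t),v[1]+s*(x+r*np.cos(t))+c*r*np.sin(t),0*t+.057]
        cv2.polylines(im,[np.round(to_px(p,X)*8).astype(np.int32)],True,col,1,shift=3)
cv2.imwrite('pics/w15f.png',cv2.resize(im[80:420,150:410,::-1],(459,600)))
E
```

```text
time: 35.2
tool_pos: [0.5413, -0.0281, 0.0799]
tcp_rot: [3.141, -0.032, 0.003]
wrist_force: [-0.0, -0.5, -0.4]
width: 0.291
grip_force: 59.0
blue [ 0.514  -0.0213 -0.0145] 0.474
yaw -0.02 spin 0.0 tx ty tz [-1.16 -0.13  0.07] | t 35.3 tcp [ 0.5415 -0.0282  0.0796] F [ 0.2  0.  -1.8] w 0.29
```

View pics/w15f.png

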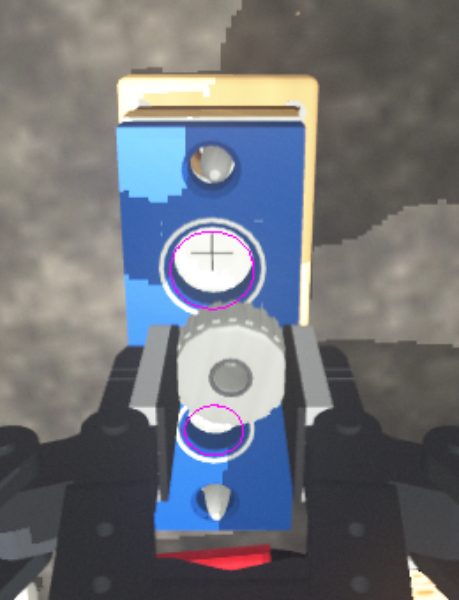

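```bash
python3 -m creep '[[-0.5,-0.06,0,0,0.2],[-0.5,-0.06,0,0,0.2],[-0.15,-0.01,0,0,0.2],[0,0,0,0,0.2],[0,0,0,0,0.2]]' 60; python3 -c "
from h import *
plan(.4843,-.0207,.05)"
```

```text
time: 35.92
tool_pos: [0.4841, -0.0205, 0.0793]
tcp_rot: [3.141, -0.032, 0.002]
wrist_force: [-0.6, -0.6, -0.9]
width: 0.286
grip_force: 59.0
yaw -0.02 spin 0.0 tx ty tz [0.   0.   0.59] | t 35.92 tcp [ 0.4841 -0.0205  0.0793] F [-0.6 -0.6 -0.9] w 0.29
```

```bash
python3 -m creep '[[0,0,0.3,0,0.2],[0,0,0.25,0,0.2],[0,0,0.12,0,0.2],[0,0,0.1,0,0.2],[0,0,0.08,0,0.2],[0,0,0,0,0.2],[0,0,0,0,0.2]]' 60
```

```text
time: 36.8
tool_pos: [0.4829, -0.0203, 0.0366]
tcp_rot: [3.141, -0.032, 0.001]
wrist_force: [1.6, 0.3, -0.9]
width: 0.29
grip_force: 59.0
```

```bash
python3 -m creep '[[0,0,0.04,0,0.2],[0,0,0.02,0,0.2],[0,0,0,0,0.2],[0,0,0,0,0.2]]' 60
```

```text
time: 37.3
tool_pos: [0.4831, -0.0204, 0.0342]
tcp_rot: [3.141, -0.032, 0.001]
wrist_force: [-0.9, -0.3, 5.0]
width: 0.292
grip_force: 59.8
```

```bash
python3 -m creep '[[0,0,0,0,0.5],[0,0,0,0,0.5],[0,0,0,0,0.5],[0,0,-0.4,0,0.5],[0,0,-0.8,0,0.6],[0,0,0,0,0.65],[0,0,0,0,0.65]]' 60; python3 -c "
from h import *
p=bot.read_camera('wrist'); save(p,'w16'); G['small_bush']=(.4837,-.0207,0); measure(p,['small_bush'],.046)
plan(.6804,-.1907,.09)"
```

```text
time: 38.17
tool_pos: [0.4823, -0.0203, 0.093]
tcp_rot: [-3.141, 0.032, 0.001]
wrist_force: [0.0, 0.5, -0.6]
width: 0.65
grip_force: 0.0
small_bush 0.98 [ 0.4831 -0.0202  0.0768] iou 0.918
yaw -0.02 spin 0.0 tx ty tz [4.05 3.33 0.04] | t 38.27 tcp [ 0.4814 -0.0202  0.092 ] F [0.3 0.5 0.2] w 0.65
```

```bash
python3 -m creep '[[0.5,0.41,0,0,0.65],[0.75,0.62,0,0,0.65],[0.75,0.62,0,0,0.65],[0.75,0.62,0,0,0.65],[0.75,0.62,0,0,0.65],[0.5,0.41,0,0,0.65],[0,0,0,0,0.65],[0,0,0,0,0.65]]' 60
python3 - <<'E'
from h import *
p=bot.read_camera('wrist'); save(p,'w17'); G['large_bush']=(.682,-.192,0)
v=measure(p,['large_bush'])['large_bush']
plan(v[0],v[1],-.012)
E
```

```text
time: 39.28
tool_pos: [0.6778, -0.1887, 0.0915]
tcp_rot: [-3.14, 0.032, 0.005]
wrist_force: [-0.1, -0.4, 0.4]
width: 0.651
grip_force: 0.0
large_bush 0.57 [ 0.6802 -0.1911  0.0601] iou 0.927
yaw -0.02 spin 0.0 tx ty tz [0.04 0.06 2.09] | t 39.38 tcp [ 0.678  -0.1883  0.0924] F [-0.3  0.6  1. ] w 0.65
```

```bash
python3 -m creep '[[0.04,0.05,0.4,0,0.65],[0,0,0.6,0,0.65],[0,0,0.6,0,0.65],[0,0,0.35,0,0.65],[0,0,0.15,0,0.65],[0,0,0,0,0.65],[0,0,0,0,0.25],[0,0,0,0,0.25],[0,0,0,0,0.25],[0,0,0,0,0.25]]' 60
python3 - <<'E'
from h import *
plan(.6803,-.191,-.013)
E
```

```text
time: 40.62
tool_pos: [0.6829, -0.1923, -0.0096]
tcp_rot: [3.14, -0.032, 0.005]
wrist_force: [0.1, 0.0, 6.0]
width: 0.363
grip_force: 59.4
yaw -0.02 spin 0.0 tx ty tz [-0.05 -0.03  0.07] | t 40.62 tcp [ 0.6829 -0.1923 -0.0096] F [0.1 0.  6. ] w 0.36
```

```bash
python3 -m creep '[[0,0,-0.4,0,0.25],[0,0,-0.7,0,0.25],[0,0,-0.72,0,0.25],[-0.4,-0.47,0,0,0.25],[-0.6,-0.75,0,0,0.25],[-0.6,-0.75,0,0,0.25],[-0.6,-0.75,0,0,0.25],[-0.4,-0.6,0,0,0.25],[0,0,0,0,0.25],[0,0,0,0,0.25]]' 80
python3 - <<'E'
from h import *
p=bot.read_camera('wrist'); save(p,'w18'); s=bot.read_state(); G['large_bush']=(s['tool_pos'][0]-.002,s['tool_pos'][1],0)
measure(p,['large_bush'],s['tool_pos'][2]+.0098); G['small_bush']=(.4837,-.0207,0)
plan(.5455,-.0218,.08)
E
```

```text
time: 41.88
tool_pos: [0.5553, -0.0235, 0.0802]
tcp_rot: [3.141, -0.031, 0.002]
wrist_force: [0.2, 0.4, -0.7]
width: 0.345
grip_force: 79.3
large_bush 0.66 [ 0.5534 -0.023   0.0768] iou 0.91
yaw -0.021 spin 0.0 tx ty tz [-0.2  -0.04 -0.  ] | t 41.98 tcp [ 0.5556 -0.024   0.0799] F [ 0.1 -0.2 -1.3] w 0.35
```

```bash
python3 -m creep '[[-0.2,-0.04,0,0,0.25],[0,0,0,0,0.25],[0,0,0.3,0,0.25],[0,0,0.2,0,0.25],[0,0,0.12,0,0.25],[0,0,0.12,0,0.25],[0,0,0,0,0.25],[0,0,0,0,0.25]]' 80
```

```text
time: 42.98
tool_pos: [0.5448, -0.021, 0.0426]
tcp_rot: [-3.141, 0.032, -0.0]
wrist_force: [0.9, -0.4, -1.2]
width: 0.349
grip_force: 79.4
```

```bash
python3 -m creep '[[0,0,0.06,0,0.25],[0,0,0.04,0,0.25],[0,0,0.03,0,0.25],[0,0,0,0,0.25],[0,0,0,0,0.25]]' 80
```

```text
time: 43.6
tool_pos: [0.5451, -0.0212, 0.0365]
tcp_rot: [3.141, -0.032, 0.001]
wrist_force: [-1.4, -0.7, 4.5]
width: 0.348
grip_force: 80.0
```

```bash
python3 -m creep '[[0,0,0,0,0.5],[0,0,0,0,0.5],[0,0,0,0,0.5],[0,0,-0.4,0,0.5],[0,0,-0.8,0,0.5],[0,0,-0.8,0,0.5],[-0.8,0,-0.6,0,0.5],[-0.5,0,0,0,0.5],[0,0,0,0,0.5]]' 60
python3 - <<'E'
from h import *
p=bot.read_camera('wrist'); q=bot.read_camera('side')
G['large_bush']=(.5437,-.0218,0); G['small_bush']=(.4837,-.0207,0)
measure(p,['large_bush','small_bush'],.046)
b=cv2.resize(q['pixels'][185:260,230:310],(430,405),interpolation=cv2.INTER_CUBIC); a=cv2.resize(p['pixels'][20:290,180:380],(300,405))
cv2.imwrite('pics/m19.png',np.hstack([a,b])[:,:,::-1]); print(bot.read_state()['time'])
E
```

```text
time: 44.72
tool_pos: [0.4786, -0.0196, 0.1661]
tcp_rot: [-3.141, 0.032, -0.001]
wrist_force: [-0.3, 0.5, -0.3]
width: 0.5
grip_force: 0.0
large_bush 0.7 [ 0.5432 -0.0207  0.0697] iou 0.968
small_bush 0.56 [ 0.4827 -0.0197  0.1571] iou 0.944
44.925
```

View pics/m19.png

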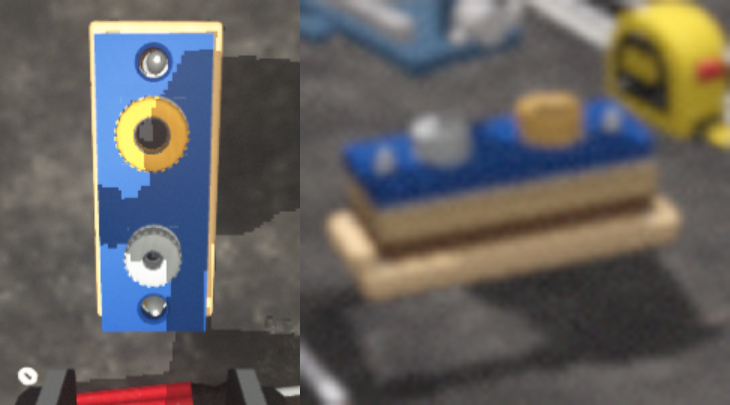

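The picture shows the boards stacked with no gaps. The brass bush head at (152,133) and the steel one at (153,257) both sit flat on the plate, and nothing touches the gripper. I'm handing the job in.

```bash
python3 -c "
from workcell import bot
print(bot.finish_job())"
```

```text
the job is handed in; nothing more can be done
None
```

The jig is loaded and handed in at about 45 s: backing board, rail and guide plate are stacked flush on the pins, both bushes are seated in their holes, and the last pictures show no gaps; the hand-in returned no verdict.

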